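# Lock the red support jack

### The arm

A 6-joint arm with a two-finger parallel gripper is mounted at the origin on the work surface. World frame = base frame: x ahead of the robot, y to its left, z up, the work surface at z = 0. Lengths are in m, angles in degrees, forces in N, time in s.
With the tool pointing down it reaches from about 0.3 to 0.75 m from the base axis. Payload 8.5 kg.
Tool frame: the origin (TCP) lies at the very end of the fingers, on their centre line; the grasp point (between the pads) lies 19 mm behind it (env.pinch_z is the distance from the TCP to the grasp point, in m); z points along the fingers, y is the line along which they close (so a half turn about z gives the same grasp; the last joint's range is limited). The gripper opens to 85 mm and grips with 20 to 120 N. Pads are 22 mm wide; open, the fingers measure 114 mm over their backs; the gripper's body (76 mm by 85 mm) begins 54 mm behind the grasp point. The pads swing forward as they close: fully open they stand 13 mm farther back than shut.
Start: joints at [-87.393, 21.807, 74.336, -0, 83.858, -12.336], TCP at [0.142, -0.531, 0.2] pointing down, gripper open.
Joint ranges: [-178.18, 178.18], [-50.72, 133.34], [12.68, 142.11], [-81.47, 261.47], [9.98, 163.14], [-165.26, 165.26]. Speed limits (degrees/s): [136.94, 136.94, 180, 180, 180, 180].

### API

Orientations are given as a 3x3 rotation matrix whose columns are the frame's x, y, z axes.
In Python, from rig import env, viewer gives the robot as it stands.
- The arm moves only by the tool drive_tool, never from a script. Its argument "series" is a list of rows, each a list of 3 entries, a list of its own where there are three numbers: the shift along the tool's x, y, z in m, then the turn about the tool's z in degrees, then the finger opening in m, from 0 to 0.0854. A call has 1 to 20 rows; each row is the pose to reach, as a shift and turn from the pose commanded when the call began, along the tool's axes at that moment; what a row does not reach only later rows make up. A row lasts 1/10 s, in which the tool goes at most 50 mm and 8.59 degrees, less where a joint would pass 70% of its speed; a pose out of reach is approached as far as the arm can. A call with a gripper value outside its range is refused whole. The fingers move at their own pace and stop on an object; "newtons" is the grip in N (left out, the last holds). Time passes only in rows, so rows that repeat a pose let the fingers close. It gives the time, the measured TCP pose, the force, the opening and the grip force at its end, in the units of the state.
- env.observe(): the state, without advancing time (a new reading comes with each control period).
- viewer.get_image(name): name is "scene" or "top" or "wrist"; returns a dict with "img" (480x640x3 uint8, red, green, blue), "depth" (480x640 float32, m along the optical axis (not along the pixel's ray), 0 where there is no reading), "camera_matrix" (3x3 intrinsics, pixels), "rvec" (rotation vector, rad) and "tvec" (3), from world to camera coordinates, as OpenCV has them. Camera axes: x right, y down, z forward; pixel columns grow to the right and rows downward; lengths in m; the calibration is good to about 2 mm. A picture is of the moment at which its call begins.
- env.close_job(): hands the job in; it is judged then, once.
The state is a dict: "time_s": time; "q": joint angles; "qvel": joint speeds; "joint_efforts": joint torques, N m; "position": TCP position; "tool_rot": TCP orientation; "ft_force": force on the tool from outside, world axes, zero at the start; "wrist_torque": the same for the moment, N m; "grip_width": finger opening in m; "gripper_force": force on a finger pad.
Only numpy, scipy, OpenCV 4.12 (cv2) and the standard library are available. Lean on these libraries where they do the work, as an engineer would, in place of code of your own. Each camera call takes 0.05 s, during which the arm holds its last target. There are 200 camera calls.

### The job

Three screw jacks are bolted to the garage bench. The height of the red one has just been set: lock it by turning its brass wing jam nut clockwise (seen from above) until it is tight, with the white mark on its wing lined up with the white mark on the red foot. Do not let the adjusting screw turn along with it, and leave the nuts of the blue and green jacks as they are.

Things in the scene. Friction and masses are not known exactly. Their poses are not given: they have to be found in the camera images.
- red_wing (a point): grip point of the red jack's brass wing jam nut, on its vertical axis, 64 mm above the bench; z up, x along the wings to the end with the white mark. The wings are one straight bar 64 mm long (x), 16 mm thick (y), 44 to 76 mm above the bench, to pinch across its middle from above. Collar below: 25 mm diameter, 39 to 47 mm up. The 10 mm screw passes through and ends in a 12 mm red tip 90 mm up.
- red_foot: red foot of that jack, bolted to the bench, 100 (x) x 70 (y) x 28 mm; origin under its centre, on the nut's axis. On it a 36 mm steel boss and white nylon ring up to 38 mm above the bench; bolt heads at the corners up to 32 mm. A white mark on its top at the +x edge shows where the marked wing points when the nut is tight.
- red_nut (a joint): turn of the red jack's jam nut on its screw, rad: 0 = tight against the foot (hard stop, white marks in line), negative = loose; grows as the nut turns clockwise seen from above. It starts between about -1.3 and -0.8. It turns with light friction (about 0.1 N m) up to the stop and stays where it is left.
- red_screw (a joint): turn of the red jack's adjusting screw in its foot, rad, clockwise from above positive; 0 = the setting to be kept. A nylon ring in the foot holds it; a torque above about 0.8 N m (the nut forced on past tight, which then takes the screw with it) turns it.
- blue_wing_end (a point): white-marked end of the blue jack's brass wing jam nut, on its top, 28 mm from that nut's axis and 76 mm above the bench. The blue jack is the same as the red jack apart from its colour; its nut is loose and is to stay as it is.
- green_wing_end (a point): white-marked end of the green jack's brass wing jam nut, on its top, 28 mm from that nut's axis and 76 mm above the bench. The green jack is the same as the red jack apart from its colour; its nut is loose and is to stay as it is.
There are look-alikes about, which are no part of the job. Leave any black or purple look-alike of the red_foot alone.

How it is judged (in metres and radians):
At the end, for the whole second after the job is handed in: The red jack's jam nut is within 0.2 rad (11 degrees) of tight and its adjusting screw within 0.26 rad (15 degrees) of its setting (value of joint red_nut above -0.2 rad and value of joint red_screw between -0.26 and 0.26 rad); the robot touches nothing.
It fails at once if the blue jack's nut is turned (its wing end moves over 10 mm) (distance of blue_wing_end from where it was at the start of the episode above 0.01 m).
It fails at once if the green jack's nut is turned (its wing end moves over 10 mm) (distance of green_wing_end from where it was at the start of the episode above 0.01 m).
It also fails if it takes over 30 s, if anything falls off the work surface, if the arm or the gripper's body presses on something with over 40 N, if the wrist force passes 120 N, or if a joint passes its speed limit or range.

## Working session

There is one attempt and no reset: what is moved stays moved. The work goes in short steps, Python scripts to look and compute and a tool call to move; the robot and the scene stay as the last step left them, time stands still between calls to the robot, and variables do not carry over. Pictures are saved under pics/ and viewed, at most 10 in all, crops included, and the job is handed in when it is done.

Besides the shell and the picture viewer there is one more tool, called after "Call:" by a JSON object that holds its "name" and its "arguments", one argument or row to a line. drive_tool: Moves the arm, as the interface text tells. Its arguments: {"type":"object","properties":{"series":{"type":"array"},"newtons":{"type":"number"}},"required":["series"]}

```bash
mkdir -p pics; cat > h.py <<'E'
import numpy as np, cv2
from rig import env, viewer
def cam(n):
    d=viewer.get_image(n); d['R']=cv2.Rodrigues(np.array(d['rvec'],float))[0]; d['t']=np.array(d['tvec'],float).ravel(); return d
def world(d,us,vs,z=None):
    us=np.atleast_1d(us);vs=np.atleast_1d(vs);K=np.array(d['camera_matrix'])
    r=np.linalg.inv(K)@np.vstack([us,vs,np.ones(len(us))])
    if z is None: return (d['R'].T@(r*d['depth'][vs,us]-d['t'][:,None])).T
    c=-d['R'].T@d['t']; w=d['R'].T@r; return (c[:,None]+w*((z-c[2])/w[2])).T
def save(d,f): cv2.imwrite(f,cv2.cvtColor(d['img'],cv2.COLOR_RGB2BGR))
E
python3 - <<'E'
from h import *
for n in('top','scene'):
    d=cam(n); save(d,f'pics/{n}0.png'); np.savez(f'{n}0.npz',**d); print(n,-d['R'].T@d['t'])
print(env.observe())
E
```

```text
top [0.34932847 0.06014132 1.45066247]
scene [ 1.39136258 -0.23551135  0.74274257]
{'time_s': 0.1, 'q': array([-8.73935626e+01,  2.18369415e+01,  7.43790740e+01, -9.20038269e-04,
        8.38597855e+01, -1.23359575e+01]), 'qvel': array([-0.09543285, -0.10118718, -0.16661235, -0.14149671, -0.07906587,
        0.05561504]), 'joint_efforts': array([ 3.97610158e-03, -4.49216545e+01, -2.31655455e+01, -1.65708207e-04,
        3.64593994e-03,  1.12949232e-05]), 'position': array([ 0.1417934 , -0.53108742,  0.19948319]), 'tool_rot': array([[ 9.66185119e-01,  2.57849394e-01, -7.61116806e-05],
       [ 2.57849267e-01, -9.66184253e-01,  1.32088106e-03],
       [ 2.67050474e-04, -1.29584097e-03, -9.99999125e-01]]), 'ft_force': array([ 0.51831656,  0.34243533, -1.18056298]), 'wrist_torque': array([0.01214383, 0.0033985 , 0.00131004]), 'gripper_force': 0.0, 'grip_width': 0.08492300791565517}
```

View pics/top0.png

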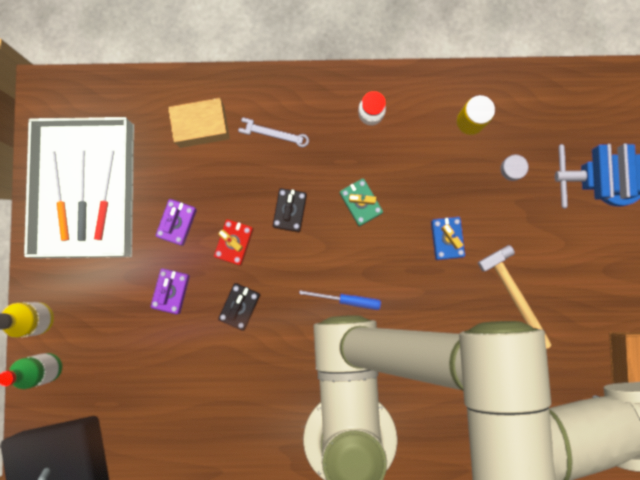

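View pics/scene0.png

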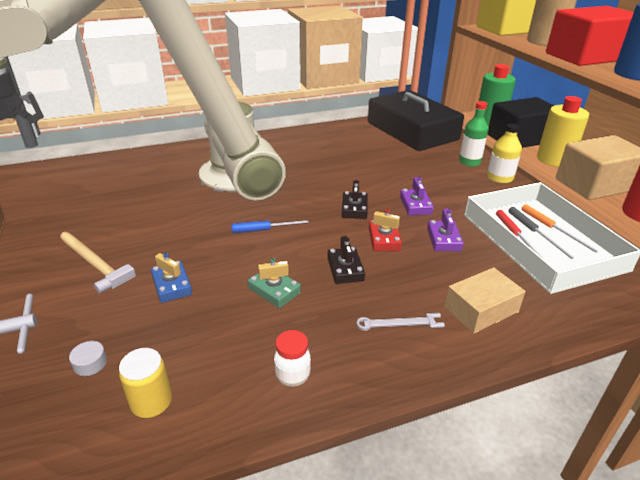

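The top view shows the red jack with a brass wing at (234,242). The look-alikes are black at (290,210) and (239,306), and purple at (176,222) and (170,291). Blue is at (448,238) and green at (361,202). Only (234,242) has a red foot and a brass wing, and in the scene view it is at (386,230). Next I'll measure it and enlarge it.

```bash
python3 - <<'E'
from h import *
out=[]
for n,(u0,v0) in(('top',(234,242)),('scene',(386,230))):
    d=dict(np.load(f'{n}0.npz')); im=d['img']
    c=im[v0-30:v0+30,u0-40:u0+40]; out.append(cv2.resize(c,None,fx=8,fy=8,interpolation=cv2.INTER_CUBIC)[:,:,::-1])
    hsv=cv2.cvtColor(im,cv2.COLOR_RGB2HSV).astype(int); 
    w=np.zeros(im.shape[:2],bool); w[v0-26:v0+26,u0-26:u0+26]=1
    H,S,V=hsv[...,0],hsv[...,1],hsv[...,2]
    for nm,m in(('red',w&((H<5)|(H>174))&(S>180)&(V>110)),('brass',w&(H>14)&(H<28)&(S>100)&(V>150))):
        vs,us=np.nonzero(m); P=world(d,us,vs); print(n,nm,len(us),us.mean(),vs.mean(),'med',np.median(P,0),'z pct',np.percentile(P[:,2],[5,50,95]))
        if nm=='red': P=world(d,us,vs,0.028)
        else: P=world(d,us,vs,0.076)
        rc=cv2.minAreaRect((P[:,:2]*1000).astype(np.float32)); print(rc)
cv2.imwrite('pics/crop.png',np.hstack(out)[:, :640]); cv2.imwrite('pics/crop.png',cv2.resize(np.vstack(out),(400,600)))
E
```

```text
top red 631 233.5689381933439 243.48969889064975 med [0.47359905 0.27997274 0.02717332] z pct [0.02243538 0.02717332 0.03244263]
((480.90362548828125, 280.2583312988281), (70.3265380859375, 98.58537292480469), 72.16117858886719)
top brass 161 231.6583850931677 241.27950310559007 med [0.47606542 0.2750054  0.07407403] z pct [0.03344414 0.07407403 0.0803534 ]
((482.0999755859375, 279.88311767578125), (66.26780700683594, 25.119102478027344), 44.67395782470703)
scene red 386 384.33678756476684 238.5259067357513 med [0.5142107  0.26193808 0.02780766] z pct [0.009944   0.02780766 0.03105831]
((469.7093505859375, 282.86474609375), (68.43038177490234, 175.0030517578125), 70.66007232666016)
scene brass 326 385.50306748466255 220.23006134969324 med [0.48631801 0.2749422  0.06379818] z pct [0.00243821 0.06379818 0.07718637]
((500.86029052734375, 269.99969482421875), (60.96824264526367, 77.77857208251953), 64.94091796875)
```

View pics/crop.png

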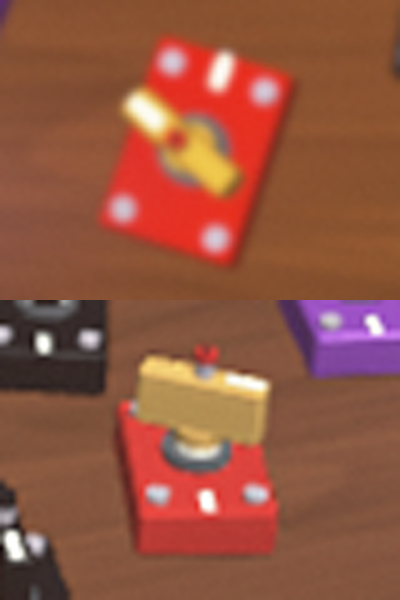

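The crop confirms it: a red foot with its mark toward +x (yaw about -18°), and a brass wing with its white-marked end at about +45 to +50°. The nut is therefore loose by about 65°. I'll move to hover above it.

Call:
{"name": "drive_tool", "arguments": {
  "series": [
    [[0.38,-0.34,0],-20,0.05],
    [[0.38,-0.34,0],-20,0.05],
    [[0.38,-0.34,0],-20,0.05],
    [[0.38,-0.34,0],-20,0.05],
    [[0.38,-0.34,0],-20,0.05],
    [[0.38,-0.34,0],-20,0.05],
    [[0.38,-0.34,0],-20,0.05],
    [[0.38,-0.34,0],-20,0.05],
    [[0.38,-0.34,0],-20,0.05],
    [[0.38,-0.34,0],-20,0.05],
    [[0.537,-0.696,0],-33,0.05],
    [[0.537,-0.696,0],-33,0.05],
    [[0.537,-0.696,0],-33,0.05],
    [[0.537,-0.696,0],-33,0.05],
    [[0.537,-0.696,0],-33,0.05],
    [[0.537,-0.696,0],-33,0.05],
    [[0.537,-0.696,0],-33,0.05],
    [[0.537,-0.696,0],-33,0.05],
    [[0.537,-0.696,0],-33,0.05],
    [[0.537,-0.696,0],-33,0.05]
  ]
}}

```text
time_s: 2.1
position: [0.4807, 0.2801, 0.1993]
tool_rot: [[0.668, 0.744, -0.001], [0.744, -0.668, -0.001], [-0.001, -0.001, -1.0]]
ft_force: [0.0, -0.4, 0.4]
grip_width: 0.0505
gripper_force: 0.0
```

```bash
python3 - <<'E'
from h import *
d=cam('wrist'); save(d,'pics/w1.png'); np.savez('w1.npz',**d); o=env.observe(); print(o['position'],o['tool_rot'],o['q'],-d['R'].T@d['t'])
im=d['img'];hsv=cv2.cvtColor(im,cv2.COLOR_RGB2HSV).astype(int);H,S,V=hsv[...,0],hsv[...,1],hsv[...,2]
P=world(d,*[a.ravel() for a in np.meshgrid(range(640),range(480))]).reshape(480,640,3)
ok=(d['depth']>0)&(np.hypot(P[...,0]-.481,P[...,1]-.28)<.06)
for nm,m in(('red',ok&((H<5)|(H>174))&(S>150)&(P[...,2]<.036)),('wing',ok&(P[...,2]>.068)&(P[...,2]<.081))):
    q=P[m]; print(nm,len(q),np.median(q,0),cv2.minAreaRect((q[:,:2]*1000).astype(np.float32)))
E
```

```text
[0.48087513 0.27917201 0.19959207] [[ 6.69604163e-01  7.42717454e-01 -1.02423796e-03]
 [ 7.42717231e-01 -6.69604870e-01 -6.58444223e-04]
 [-1.17487275e-03 -3.19822192e-04 -9.99999259e-01]] [ 1.79472455e+01  2.24709619e+01  7.33467539e+01 -1.78972912e-02
  8.42497383e+01  5.99856168e+01] [0.52764804 0.33139054 0.3739187 ]
red 5673 [0.4858273  0.28566984 0.0286713 ] ((480.00732421875, 281.8406066894531), (69.50345611572266, 105.04109191894531), 71.55240631103516)
wing 1433 [0.48682188 0.28526122 0.07661771] ((483.0869445800781, 280.79583740234375), (63.325286865234375, 15.599262237548828), 47.83294677734375)
```

View pics/w1.png

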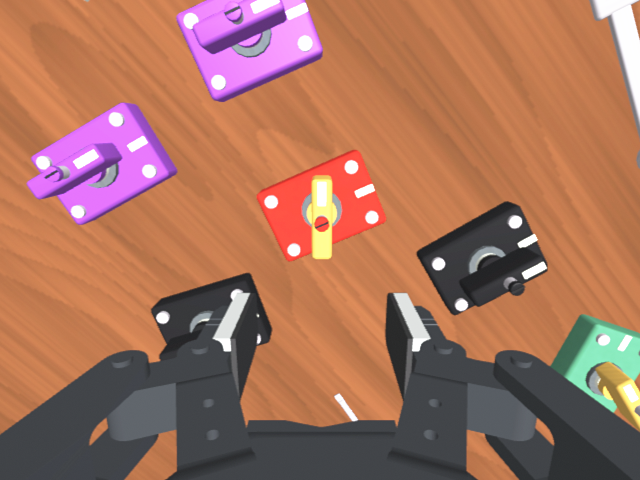

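The wrist view shows the red jack at (321,208) with its wing vertical in the image and the fingers parallel to it. Measured: axis (0.483, 0.281), wing yaw 47.8°, wing top at 76.6 mm, foot yaw about -18.2°. The nut needs about 66° clockwise. I'll descend and pinch.

Call:
{"name": "drive_tool", "arguments": {
  "series": [
    [[0.0025,0.0005,0.04],0,0.05],
    [[0.0025,0.0005,0.08],0,0.05],
    [[0.0025,0.0005,0.11],0,0.05],
    [[0.0025,0.0005,0.135],0,0.05],
    [[0.0025,0.0005,0.153],0,0.05],
    [[0.0025,0.0005,0.153],0,0.05],
    [[0.0025,0.0005,0.153],0,0.014],
    [[0.0025,0.0005,0.153],0,0.014],
    [[0.0025,0.0005,0.153],0,0.014],
    [[0.0025,0.0005,0.153],0,0.014],
    [[0.0025,0.0005,0.153],0,0.014],
    [[0.0025,0.0005,0.153],0,0.014]
  ],
  "newtons": 40
}}

```text
time_s: 3.35
position: [0.4833, 0.2811, 0.0472]
tool_rot: [[0.67, 0.743, 0.0], [0.743, -0.67, 0.0], [0.0, 0.0, -1.0]]
ft_force: [-0.2, 0.3, -1.4]
grip_width: 0.0141
gripper_force: 0.0
```

Call:
{"name": "drive_tool", "arguments": {
  "series": [
    [[0,0,0],0,0.005],
    [[0,0,0],0,0.005],
    [[0,0,0],0,0.005]
  ],
  "newtons": 40
}}

```text
time_s: 3.65
position: [0.4825, 0.2817, 0.0472]
tool_rot: [[0.67, 0.743, -0.001], [0.743, -0.67, 0.001], [0.0, -0.002, -1.0]]
ft_force: [-3.4, 2.7, 3.7]
grip_width: 0.0088
gripper_force: 39.0
```

```bash
python3 - <<'E'
from h import *
d=cam('wrist'); save(d,'pics/w2.png'); np.savez('w2.npz',**d); o=env.observe(); print(o['grip_width'],o['gripper_force'],o['ft_force'])
E
```

```text
0.008620040418454336 39.0329060330987 [-4.24549903  3.28849197  3.3710647 ]
```

View pics/w2.png

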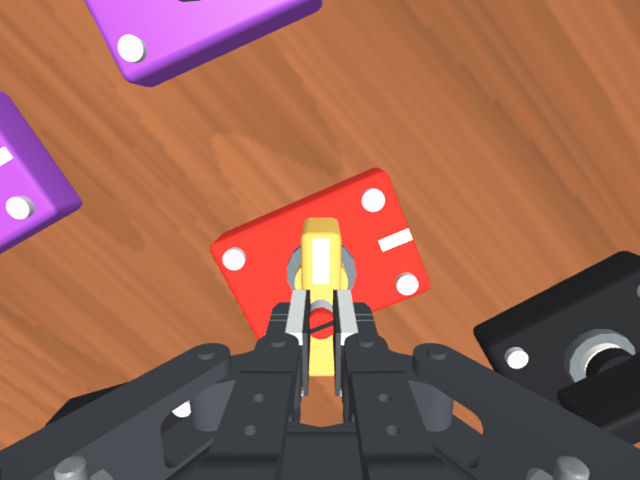

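The wrist view shows the pads holding the wing at (321,320), and the grip reads 39 N. I'll turn it clockwise.

Call:
{"name": "drive_tool", "arguments": {
  "series": [
    [[0,0,0],5,0.005],
    [[0,0,0],11,0.005],
    [[0,0,0],17,0.005],
    [[0,0,0],23,0.005],
    [[0,0,0],29,0.005],
    [[0,0,0],35,0.005],
    [[0,0,0],41,0.005],
    [[0,0,0],46,0.005],
    [[0,0,0],51,0.005],
    [[0,0,0],55,0.005],
    [[0,0,0],58,0.005],
    [[0,0,0],58,0.005],
    [[0,0,0],58,0.005]
  ],
  "newtons": 40
}}

```text
time_s: 5.0
position: [0.4845, 0.2809, 0.0473]
tool_rot: [[0.985, -0.173, 0.003], [-0.173, -0.985, -0.0], [0.003, -0.0, -1.0]]
ft_force: [4.1, -2.1, 0.1]
grip_width: 0.0082
gripper_force: 39.2
```

```bash
python3 - <<'E'
from h import *
o=env.observe(); R=o['tool_rot'];print(np.degrees(np.arctan2(R[1,0],R[0,0])),o['wrist_torque'],o['ft_force'],o['q'][5],o['gripper_force'],o['grip_width'])
E
```

```text
-9.975073169296676 [-0.16412673 -0.52159783  0.19317158] [ 4.10130132 -2.08823297  0.08442588] 118.01640098130692 39.1516724601388 0.008241915893666792
```

Call:
{"name": "drive_tool", "arguments": {
  "series": [
    [[0,0,0],2,0.005],
    [[0,0,0],4,0.005],
    [[0,0,0],6,0.005],
    [[0,0,0],6,0.005],
    [[0,0,0],6,0.005]
  ]
}}

```text
time_s: 5.5
position: [0.4848, 0.2805, 0.0474]
tool_rot: [[0.961, -0.275, 0.003], [-0.275, -0.961, -0.001], [0.003, -0.0, -1.0]]
ft_force: [7.3, -5.3, -0.7]
grip_width: 0.0087
gripper_force: 39.0
```

```bash
python3 - <<'E'
from h import *
o=env.observe(); R=o['tool_rot'];print(np.degrees(np.arctan2(R[1,0],R[0,0])),o['wrist_torque'],o['ft_force'],o['q'][5])
E
```

```text
-15.963073630953366 [-0.83095068 -1.53508252 -0.10434951] [ 7.26868454 -5.2641568  -0.65538753] 124.00809872100288
```

Tool yaw is -16°, against a foot yaw of about -18°. I'll release, rise and check.

Call:
{"name": "drive_tool", "arguments": {
  "series": [
    [[0,0,0],0,0.05],
    [[0,0,0],0,0.05],
    [[0,0,0],0,0.05],
    [[0,0,0],0,0.05],
    [[0,0,0],0,0.05],
    [[0,0,-0.02],0,0.05],
    [[0,0,-0.05],0,0.05],
    [[0,0,-0.09],0,0.05],
    [[0,0,-0.13],0,0.05],
    [[0,0,-0.15],0,0.05],
    [[0,0,-0.15],0,0.05],
    [[0,0,-0.15],0,0.05]
  ]
}}

```text
time_s: 6.7
position: [0.4829, 0.281, 0.1965]
tool_rot: [[0.961, -0.276, -0.001], [-0.276, -0.961, -0.0], [-0.0, 0.0, -1.0]]
ft_force: [-0.1, 0.2, -0.3]
grip_width: 0.0498
gripper_force: 0.0
```

```bash
python3 - <<'E'
from h import *
d=cam('wrist'); save(d,'pics/w3.png')
im=d['img'];hsv=cv2.cvtColor(im,cv2.COLOR_RGB2HSV).astype(int);H,S,V=hsv[...,0],hsv[...,1],hsv[...,2]
P=world(d,*[a.ravel() for a in np.meshgrid(range(640),range(480))]).reshape(480,640,3)
ok=(d['depth']>0)&(np.hypot(P[...,0]-.481,P[...,1]-.28)<.06)
for nm,m in(('red',ok&((H<5)|(H>174))&(S>150)&(P[...,2]<.034)&(P[...,2]>.022)),('wing',ok&(P[...,2]>.068)&(P[...,2]<.081))):
    q=P[m]; print(nm,len(q),np.median(q,0),cv2.minAreaRect((q[:,:2]*1000).astype(np.float32)))
m=ok&(H>14)&(H<30)&(S>80)&(P[...,2]>.07); print(cv2.minAreaRect((P[m][:,:2]*1000).astype(np.float32)))
o=env.observe();print(o['position'],o['ft_force'])
E
```

```text
red 5103 [0.49540137 0.28090059 0.02864746] ((482.66650390625, 280.63995361328125), (69.31867218017578, 99.736328125), 71.55032348632812)
wing 1558 [0.48604213 0.27994506 0.0765076 ] ((482.50885009765625, 280.3730773925781), (63.89506149291992, 16.377609252929688), 48.0089111328125)
((482.4901123046875, 280.4050598144531), (63.87258529663086, 16.306970596313477), 48.0089111328125)
[0.48265332 0.28089836 0.19577519] [-0.59752738 -0.32703541  0.38219271]
```

View pics/w3.png

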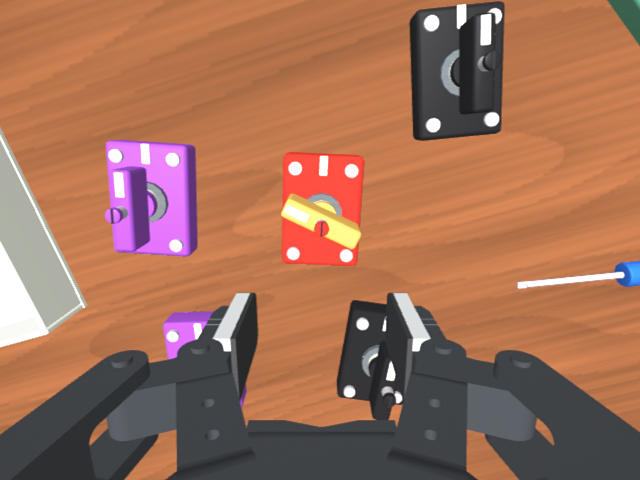

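The wing is still at 48° (at (321,222) in the picture) and the screw slot direction is unchanged. The pads must have slid around the round screw above the wings. A grip width of 8.6 mm fits that, since the wing is 16 mm. I'll check the real fingertip height in the gripping picture.

```bash
python3 - <<'E'
from h import *
d=dict(np.load('w2.npz'))
for u in (296,302,310,321,335,341,347):
  for v in (240,270,292,300,310,322,335,350,365,385):
    p=world(d,[u],[v])[0]; print((u,v),np.round(p*1000).astype(int),end=' ')
  print()
d=dict(np.load('w1.npz')); print('w1 tips')
for u,v in((240,296),(230,330),(250,300),(400,297),(392,310),(410,330)): print((u,v),np.round(world(d,[u],[v])[0]*1000))
from PIL import Image
E
python3 -c "
import cv2;a=cv2.imread('pics/w2.png')[200:420,220:420];cv2.imwrite('pics/w2c.png',cv2.resize(a,None,fx=2.7,fy=2.7,interpolation=3))"
```

```text
(296, 240) [484 301  30] (296, 270) [474 291  35] (296, 292) [484 296  88] (296, 300) [484 295  93] (296, 310) [484 295 101] (296, 322) [484 295 109] (296, 335) [485 294 117] (296, 350) [486 295 128] (296, 365) [486 294 134] (296, 385) [478 286 127] 
(302, 240) [496 307  75] (302, 270) [488 298  75] (302, 292) [485 294  85] (302, 300) [486 294  93] (302, 310) [486 294 101] (302, 322) [486 294 110] (302, 335) [486 293 117] (302, 350) [483 289 117] (302, 365) [479 286 118] (302, 385) [476 282 120] 
(310, 240) [499 306  77] (310, 270) [491 296  77] (310, 292) [488 292  87] (310, 300) [486 290  87] (310, 310) [483 288  88] (310, 322) [481 285  90] (310, 335) [477 281  90] (310, 350) [473 277  91] (310, 365) [462 265  76] (310, 385) [417 219   1] 
(321, 240) [502 303  77] (321, 270) [494 294  77] (321, 292) [488 287  77] (321, 300) [486 285  78] (321, 310) [487 285  89] (321, 322) [484 282  90] (321, 335) [480 278  91] (321, 350) [470 267  76] (321, 365) [466 262  77] (321, 385) [422 214   1] 
(335, 240) [506 299  77] (335, 270) [498 290  76] (335, 292) [494 286  86] (335, 300) [494 286  94] (335, 310) [494 286 101] (335, 322) [493 286 108] (335, 335) [491 283 110] (335, 350) [488 280 111] (335, 365) [485 277 113] (335, 385) [481 272 115] 
(341, 240) [508 297  74] (341, 270) [494 280  48] (341, 292) [496 284  85] (341, 300) [496 285  93] (341, 310) [495 285 101] (341, 322) [495 285 109] (341, 335) [494 285 116] (341, 350) [491 281 116] (341, 365) [488 278 118] (341, 385) [484 274 120] 
(347, 240) [503 284  30] (347, 270) [494 274  35] (347, 292) [498 283  85] (347, 300) [497 283  93] (347, 310) [497 284 101] (347, 322) [497 284 110] (347, 335) [496 284 117] (347, 350) [497 286 129] (347, 365) [496 286 135] (347, 385) [489 277 127] 
w1 tips
(240, 296) [467. 308. 243.]
(230, 330) [468. 306. 267.]
(250, 300) [470. 305. 246.]
(400, 297) [510. 269. 243.]
(392, 310) [505. 269. 246.]
(410, 330) [509. 271. 268.]
```

View pics/w2c.png

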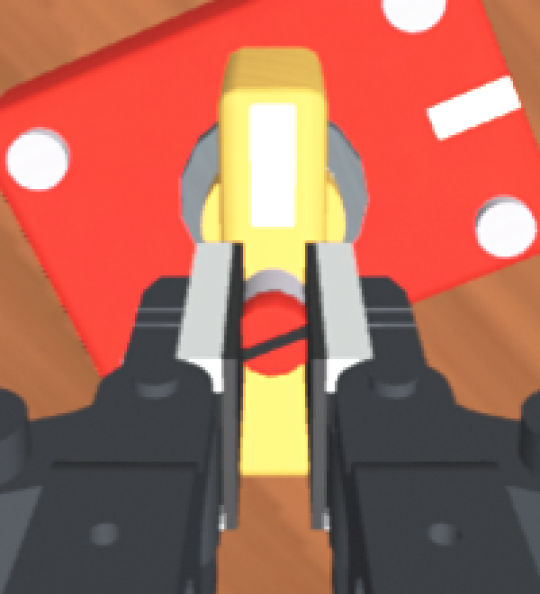

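The enlarged crop and depth show the pads on top of the wing. The fingertips are at about 83 mm while the reported TCP is at 47 mm, so the fingers end about 36 mm short of the stated TCP. I'll turn back to 48°, descend to a reported z of about 0.012 (pinch height about 66 mm), and check before turning.

Call:
{"name": "drive_tool", "arguments": {
  "series": [
    [[0,0,0],-8,0.05],
    [[0,0,0],-16,0.05],
    [[0,0,0],-24,0.05],
    [[0,0,0],-32,0.05],
    [[0,0,0],-40,0.05],
    [[0,0,0],-48,0.05],
    [[0,0,0],-56,0.05],
    [[0,0,0],-64,0.05],
    [[0,0,0.04],-64,0.05],
    [[0,0,0.08],-64,0.05],
    [[0,0,0.12],-64,0.05],
    [[0,0,0.14],-64,0.05],
    [[0,0,0.155],-64,0.05],
    [[0,0,0.165],-64,0.05],
    [[0,0,0.175],-64,0.05],
    [[0,0,0.175],-64,0.05]
  ]
}}

```text
time_s: 8.35
position: [0.4825, 0.2808, 0.0207]
tool_rot: [[0.67, 0.742, -0.002], [0.742, -0.67, -0.001], [-0.002, -0.001, -1.0]]
ft_force: [0.6, 0.6, 0.7]
grip_width: 0.0499
gripper_force: 0.0
```

```bash
python3 - <<'E'
from h import *
d=cam('wrist'); save(d,'pics/w4.png'); np.savez('w4.npz',**d); o=env.observe(); R=o['tool_rot']; print(env.pinch_z,o['position'],o['ft_force'],np.degrees(np.arctan2(R[1,0],R[0,0])))
P=world(d,*[a.ravel() for a in np.meshgrid(range(640),range(480))]).reshape(480,640,3)
for s in(slice(200,310),slice(330,440)):
  q=P[270:360,s]; q=q[(q[...,2]>.04)]; q=q[abs(q[:,2])<.1]; 
  print(np.percentile(q[:,2],[1,5,20]))
for v in (285,292,297,302,310,320): print(v,[tuple(np.round(P[v,u]*1000).astype(int)) for u in (235,245,250,395,400,410)])
E
```

```text
0.0187 [0.48300122 0.28098251 0.02164704] [ 0.19227119 -0.60615448  0.24753942] 47.94467871486787
[0.04731593 0.05851975 0.07000383]
[0.04710874 0.04875664 0.0688649 ]
285 [(np.int64(455), np.int64(308), np.int64(28)), (np.int64(458), np.int64(305), np.int64(29)), (np.int64(460), np.int64(303), np.int64(29)), (np.int64(509), np.int64(259), np.int64(29)), (np.int64(511), np.int64(257), np.int64(28)), (np.int64(514), np.int64(254), np.int64(28))]
292 [(np.int64(452), np.int64(305), np.int64(29)), (np.int64(456), np.int64(302), np.int64(30)), (np.int64(457), np.int64(301), np.int64(28)), (np.int64(507), np.int64(256), np.int64(29)), (np.int64(508), np.int64(255), np.int64(29)), (np.int64(512), np.int64(252), np.int64(30))]
297 [(np.int64(467), np.int64(309), np.int64(63)), (np.int64(470), np.int64(307), np.int64(63)), (np.int64(471), np.int64(306), np.int64(64)), (np.int64(510), np.int64(271), np.int64(64)), (np.int64(512), np.int64(270), np.int64(65)), (np.int64(511), np.int64(252), np.int64(33))]
302 [(np.int64(468), np.int64(309), np.int64(69)), (np.int64(471), np.int64(307), np.int64(68)), (np.int64(472), np.int64(305), np.int64(68)), (np.int64(510), np.int64(271), np.int64(68)), (np.int64(511), np.int64(270), np.int64(68)), (np.int64(514), np.int64(268), np.int64(69))]
310 [(np.int64(469), np.int64(308), np.int64(75)), (np.int64(471), np.int64(306), np.int64(74)), (np.int64(470), np.int64(303), np.int64(69)), (np.int64(509), np.int64(271), np.int64(72)), (np.int64(510), np.int64(271), np.int64(74)), (np.int64(513), np.int64(269), np.int64(74))]
320 [(np.int64(470), np.int64(307), np.int64(82)), (np.int64(471), np.int64(304), np.int64(79)), (np.int64(468), np.int64(301), np.int64(70)), (np.int64(507), np.int64(269), np.int64(74)), (np.int64(509), np.int64(272), np.int64(82)), (np.int64(512), np.int64(270), np.int64(82))]
```

View pics/w4.png

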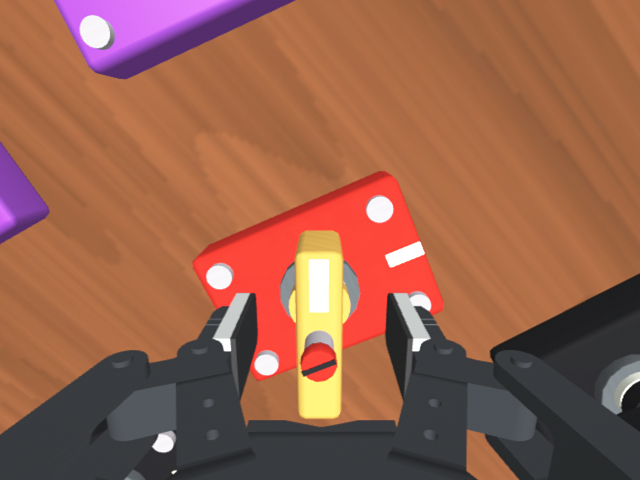

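The wing is at u≈320, centred between the open pads (252 and 388). The visible pad tips are at about 63 mm. Another 9 mm down, then close.

Call:
{"name": "drive_tool", "arguments": {
  "series": [
    [[0,0,0.005],0,0.05],
    [[0,0,0.009],0,0.05],
    [[0,0,0.009],0,0.05],
    [[0,0,0.009],0,0.005],
    [[0,0,0.009],0,0.005],
    [[0,0,0.009],0,0.005],
    [[0,0,0.009],0,0.005],
    [[0,0,0.009],0,0.005],
    [[0,0,0.009],0,0.005]
  ],
  "newtons": 40
}}

```text
time_s: 9.3
position: [0.4826, 0.2818, 0.0136]
tool_rot: [[0.67, 0.742, -0.001], [0.742, -0.67, 0.001], [0.0, -0.001, -1.0]]
ft_force: [-4.2, 3.0, 4.4]
grip_width: 0.0208
gripper_force: 38.9
```

Call:
{"name": "drive_tool", "arguments": {
  "series": [
    [[0,0,0],4,0.005],
    [[0,0,0],9,0.005],
    [[0,0,0],14,0.005],
    [[0,0,0],20,0.005],
    [[0,0,0],20,0.005]
  ]
}}

```text
time_s: 9.8
position: [0.4828, 0.2816, 0.0136]
tool_rot: [[0.884, 0.468, -0.0], [0.468, -0.884, 0.001], [0.0, -0.001, -1.0]]
ft_force: [-3.2, 2.1, 5.8]
grip_width: 0.0209
gripper_force: 39.1
```

```bash
python3 - <<'E'
from h import *
d=cam('wrist'); save(d,'pics/w5.png'); o=env.observe(); print(o['wrist_torque'],o['ft_force'],o['grip_width'])
E
```

```text
[ 0.53279917  0.75934416 -0.10328274] [-4.57939694  2.64949005  6.69795537] 0.021213125876023965
```

View pics/w5.png

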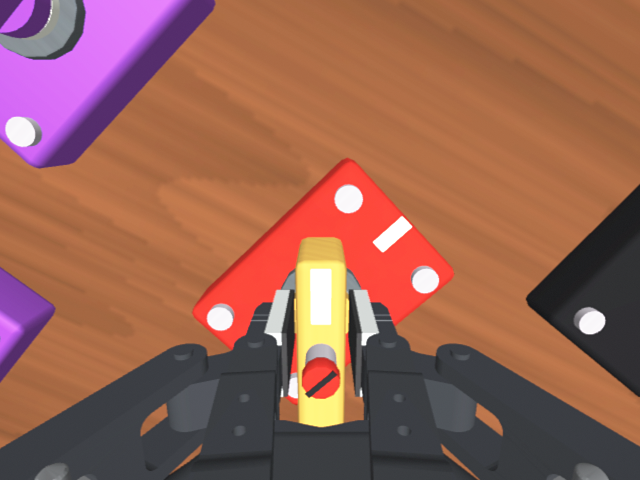

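The wing has turned with the gripper: it is still vertical at (320,290), its foot mark is now at (392,234), and the slot direction is unchanged. I'll continue to the stop.

Call:
{"name": "drive_tool", "arguments": {
  "series": [
    [[0,0,0],5,0.005],
    [[0,0,0],10,0.005],
    [[0,0,0],15,0.005],
    [[0,0,0],20,0.005],
    [[0,0,0],25,0.005],
    [[0,0,0],30,0.005],
    [[0,0,0],34,0.005],
    [[0,0,0],38,0.005],
    [[0,0,0],41,0.005],
    [[0,0,0],43,0.005],
    [[0,0,0],44,0.005],
    [[0,0,0],44,0.005]
  ]
}}

```text
time_s: 11.05
position: [0.4829, 0.281, 0.0135]
tool_rot: [[0.962, -0.274, -0.0], [-0.274, -0.962, -0.0], [-0.0, 0.0, -1.0]]
ft_force: [-3.8, -0.0, 5.9]
grip_width: 0.021
gripper_force: 39.3
```

```bash
cat > ang.py <<'E'
from h import *
d=cam('wrist'); save(d,'pics/w_last.png'); np.savez('w_last.npz',**d)
im=d['img'];hsv=cv2.cvtColor(im,cv2.COLOR_RGB2HSV).astype(int);H,S,V=hsv[...,0],hsv[...,1],hsv[...,2]
P=world(d,*[a.ravel() for a in np.meshgrid(range(640),range(480))]).reshape(480,640,3)
ok=(d['depth']>0)&(np.hypot(P[...,0]-.4825,P[...,1]-.2805)<.06)
r=P[ok&((H<5)|(H>174))&(S>150)&(P[...,2]<.034)&(P[...,2]>.022)]
w=P[ok&(H>14)&(H<32)&(S>80)&(P[...,2]>.073)&(P[...,2]<.08)]
for q in(r,w): print(len(q),cv2.minAreaRect((q[:,:2]*1000).astype(np.float32)))
t=ok&(P[...,2]>.084)&(P[...,2]<.095)&((H<8)|(H>172)); 
sl=ok&(P[...,2]>.084)&(P[...,2]<.095)&(V<90)&(np.hypot(P[...,0]-.4825,P[...,1]-.2805)<.008)
q=P[sl][:,:2]; 
if len(q)>4: 
  e,v=np.linalg.eigh(np.cov(q.T)); print('slot',len(q),np.degrees(np.arctan2(v[1,1],v[0,1]))%180,e)
o=env.observe();R=o['tool_rot'];print(np.degrees(np.arctan2(R[1,0],R[0,0])),o['wrist_torque'],o['ft_force'],o['grip_width'])
E
python3 ang.py
```

```text
14393 ((482.85589599609375, 280.9774169921875), (69.58189392089844, 99.70097351074219), 71.4192123413086)
5019 ((484.820556640625, 280.1889343261719), (15.9749174118042, 59.92765808105469), 74.80423736572266)
slot 144 161.2513800538026 [1.31349254e-07 1.01734747e-05]
-15.882684516726167 [0.03714159 0.69025538 0.04210961] [-3.81027705  0.02181316  6.16390734] 0.021257227445396782
```

The wing is at -15.2° and the foot at -18.6°, and the screw slot has not moved. I'll nudge it 3° more, then release and back off.

Call:
{"name": "drive_tool", "arguments": {
  "series": [
    [[0,0,0],1,0.005],
    [[0,0,0],2,0.005],
    [[0,0,0],3,0.005],
    [[0,0,0],3,0.005],
    [[0,0,0],3,0.05],
    [[0,0,0],3,0.05],
    [[0,0,0],3,0.05],
    [[0,0,0],3,0.05],
    [[0,0,0],3,0.05],
    [[0,0,-0.02],3,0.05],
    [[0,0,-0.05],3,0.05],
    [[0,0,-0.09],3,0.05],
    [[0,0,-0.13],3,0.05],
    [[0,0,-0.17],3,0.05],
    [[0,0,-0.18],3,0.05],
    [[0,0,-0.18],3,0.05],
    [[0,0,-0.18],3,0.05]
  ]
}}

```text
time_s: 12.8
position: [0.4827, 0.2809, 0.1916]
tool_rot: [[0.945, -0.326, -0.002], [-0.326, -0.945, -0.001], [-0.002, 0.001, -1.0]]
ft_force: [-0.7, -0.0, -1.1]
grip_width: 0.0499
gripper_force: 0.0
```

```bash
python3 ang.py
```

```text
5486 ((482.7991943359375, 280.7059326171875), (69.3854751586914, 99.45695495605469), 71.38829803466797)
1183 ((482.9124755859375, 280.4674072265625), (15.639787673950195, 63.282962799072266), 71.65819549560547)
-19.05807607239855 [-0.00225981 -0.02347096  0.0348335 ] [ 0.4172631   0.23299783 -0.21000835] 0.049745707888183534
```

View pics/w_last.png

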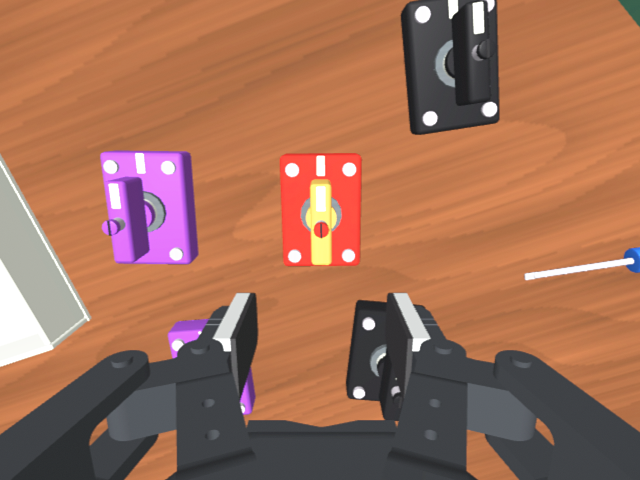

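The white marks are in line: wing mark at (320,197), foot mark at (320,165), with the yaws within 0.3°. The slot is unchanged and the gripper is clear.

```bash
python3 -c "
from rig import env
print(env.close_job())"
```

```text
the job is handed in; nothing more can be done
None
```

The red jack's wing nut is tight with its white marks in line (within about 0.3° in the last image), the adjusting screw's slot still points the same way, the blue and green jacks were not approached, and the job is handed in; the first grasp pinched the screw above the wing and turned nothing, because the fingers end about 36 mm short of the reported TCP.

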